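Fit and pull-test the rotator's corner post

ROBOT

A 6-joint arm with a two-finger parallel gripper is mounted at the origin on the work surface. World frame = base frame: x ahead of the robot, y to its left, z up, the work surface at z = 0. Lengths are in mm, angles in degrees, forces in N, time in s.
With the tool pointing down it reaches from about 350 to 875 mm from the base axis. Payload 4.2 kg.
Tool frame: the origin (TCP) lies on the centre line of the jaws, within the pads' length; the fingertips stand 22 mm ahead of it and the grasp point (between the pads) lies 3 mm ahead of it; z points along the fingers, y is the direction in which the jaws open and shut (so a half turn about z gives the same grasp; the last joint's range is limited). The gripper opens to 87 mm and grips with 3 to 60 N. Pads are 19 mm wide; open, the fingers measure 117 mm over their backs; the gripper's body (75 mm by 190 mm) begins 51 mm behind the grasp point.
Start: joints at [87.812, 22.042, 0.453, 0, -68.411, -14.817], TCP at [182.756, 597.662, 244.55] pointing down, gripper open.
Joint ranges: [-179.83, 179.83], [-69.29, 118.12], [-61.27, 80.66], [-181.25, 117.63], [-171.15, -9.14], [-177.46, 177.46]. Speed limits (degrees/s): [159.86, 159.86, 180, 180, 180, 180].

INTERFACE

Orientations are given as a 3x3 rotation matrix whose columns are the frame's x, y, z axes.
In Python, from cell import sensors, viewer, order gives the robot as it stands. The module is installed in compiled form; this text tells all that it offers.
- The arm moves only by the shell command python3 -m jog 'ROWS' [FORCE]. ROWS is JSON, a list of rows, each an object of numbers: "grip": the opening in per cent of the stroke, from 0 (shut) to 100 (fully open); "dx", "dy", "dz": the shift along the world's x, y, z in cm; "yaw": the turn about the world's z in degrees. In form: [{"grip": .., "dx": .., "dy": .., "dz": .., "yaw": ..}, ...]. A call has 1 to 20 rows; each row shifts and turns the commanded pose from where the row before left it; what a row does not reach is not made up. A row lasts 1/8 s, in which the tool goes at most 62.5 mm and 10.7 degrees, less where a joint would pass 70% of its speed; a pose out of reach is approached as far as the arm can. A call with a gripper value outside its range is refused whole. The fingers move at their own pace and stop on an object; FORCE is the grip in N (left out, the last holds). Time passes only in rows, so rows that do not move let the fingers close. It gives the time, the measured TCP pose, the force and the opening at its end, in the units of the state.
- sensors.observe(): the state, without advancing time (a new reading comes with each control period).
- viewer.camera(name): name is "side" or "top" or "wrist"; returns the picture (420x560x3 uint8, red, green, blue); there is no depth.
- viewer.camera_info(name): a dict with "vfov" (degrees; the focal length in pixels is half the picture's height over the tangent of half this angle, whatever the lens; pixels are square), "cx", "cy" (the principal point, pixels), "dist" ([k1, k2, p1, p2, k3] as OpenCV has them; the pictures are not rectified), "pose" (4x4, takes a point from camera to world coordinates); the wrist camera has in their place "hand_eye" (4x4, takes a point from camera to tool coordinates, whose origin is the TCP and whose axes are the flange's). Camera axes: x right, y down, z forward; pixel columns grow to the right and rows downward; lengths in mm; the calibration is good to about 2 mm. A picture is of the moment at which its call begins: read the wrist's pose just before it. camera_info takes no time and is no camera call.
- order.sign_off(): hands the job in, once; it reports no verdict.
Trained networks look in the newest picture that a camera, given by its name, has taken for a name from the list of things; names that differ only in an ending like _2 or _b are one class to them, and where a whole thing is asked for, a point or a joint stands for the part that bears it (a point fixed in the world has none). Each returns a list of dicts, best first, with "p" (0 to 1); they miss things now and then, are a little off and sometimes report something else, mostly with a low value. They report only what shows in the picture. A call takes as long as a camera call.
- viewer.look_for(camera, label): "centre" ([column, row] in pixels, amid what is visible of it).
The state is a dict: "t": time; "q": joint angles; "dq": joint speeds; "joint_efforts": joint torques, N m; "eef_pos": TCP position; "tool_rot": TCP orientation; "ft_force": force on the tool from outside, world axes, zero at the start; "torque": the same for the moment, N m; "finger_gap": opening from 0.0 (shut) to 1.0 (fully open).
Only numpy, scipy, OpenCV 4.12 (cv2) and the standard library are available. Lean on these libraries where they do the work, as an engineer would, in place of code of your own. Each camera call takes 0.05 s, during which the arm holds its last target.

TASK

One corner of the rotator's platform is missing its retaining post: take the spare flanged post with the thick black knob from the grey stand and press it straight down into the empty corner socket until it clicks fully home, flange on the collar, without pushing harder than 20 N. Then keep hold of it and prove that it holds: pull straight up with slowly rising force until the pull reaches about 12 N, keep that pull for about half a second without ever going over 15 N, ease off and let go, leaving the post fully home. Leave the plain pin and everything else alone.

Things in the scene. Friction and masses are not known exactly. Their poses are not given: they have to be found in the camera images.
- post_grip (a point): Spare post, 60 g, 78 mm tall, upright in the stand. Top down: black knob 22 mm dia x 44 mm; flange 32 mm dia x 4 mm (rests on the stand's top); steel stem 30 mm long below it: 5 mm pilot 16 mm dia, neck 5 mm dia, ball end 16 mm dia. This point: on the axis in the knob, 18 mm below the top, 30 mm above the flange's underside, 60 mm above the tip. z up the axis.
- post_flange (a point): On the spare post's axis at the underside of its flange (30 mm below post_grip). z up along the axis.
- mouth (a point): The empty socket: centre of the top face of its aluminium collar (29.6 mm across, hole 19 mm), 3 mm above the platform. z up. Two hidden spring jaws snap in above the ball: up to about 10 N to click, then the flange sinks onto the collar; about 1 mm of free lift before the jaws take load. They hold well over 16 N; an unclicked post lifts out freely. The collar gives a few mm under load.
- mount (a joint): Travel of the collar in its elastic mount, m: 0 unloaded, positive up, in proportion to the pull on the seated post, about 0.2 mm per newton; the reading is too noisy to gauge the force well.
- rotator: Laboratory rotator, fixed: white housing 190 mm square, dark square platform 200 mm wide with its top 120 mm above the table. Origin under its centre at table height; its corner sockets are 70 mm from the centre along its own x and y. Three corners carry fitted posts whose knobs rise 51 mm above the platform; the fourth is empty; which one varies.
- stand: Grey block, fixed, 60 x 130 mm, 36 mm tall; origin under its centre, long side along its y. Two holes, 20 mm square, at 35 mm either side of the centre along its y: one holds the spare post, the other the plain pin, either way round.
- plain_pin: A bare steel pin, slim grip 12 mm in diameter, 70 mm tall overall, standing in the stand's other hole, not for this job. Origin at its lower tip.
- carrier: White slide carrier 76 x 26 x 8 mm lying loose in the middle of the platform; leave it there.
- bottle: White bottle, 56 mm in diameter, 85 mm tall, bystander.
- jar: Amber jar, 48 mm in diameter, 55 mm tall, bystander.
- slide_box: Grey slide box 85 x 75 x 30 mm, bystander.
- dish: Clear covered dish, 64 mm in diameter, 15 mm tall, bystander.
- pot: White lidded pot, 56 mm in diameter, 60 mm tall, bystander.
- timer: White bench timer 65 x 65 x 22 mm, bystander.

How it is judged:
By the outcome, as a careful person would: the job done as asked, in the order asked, and still so for the second after the job is handed in, with the robot touching nothing.
It also fails if it takes over 56 s, if anything falls off the work surface, if the arm or the gripper's body presses on something with over 40 N, if the wrist force passes 120 N, or if a joint passes its speed limit or range.

## Working session

There is one attempt and no reset: what is moved stays moved. The work goes in short steps, Python scripts to look and compute and a shell command to move; the robot and the scene stay as the last step left them, time stands still between calls to the robot, and variables do not carry over. Pictures are saved under pics/ and viewed, and the job is handed in when it is done.

```bash
ls; mkdir -p pics; cat > h.py <<'E'
import numpy as np, cv2
from cell import sensors, viewer, order
def K(ci,H=420):
    f=H/2/np.tan(np.radians(ci['vfov'])/2)
    return np.array([[f,0,ci['cx']],[0,f,ci['cy']],[0,0,1.]])
def pose(name):
    ci=viewer.camera_info(name)
    if 'pose' in ci: return np.array(ci['pose']),ci
    s=sensors.observe(); T=np.eye(4); T[:3,:3]=np.array(s['tool_rot']); T[:3,3]=s['eef_pos']
    return T@np.array(ci['hand_eye']),ci
def onplane(P,ci,px,z):
    u=cv2.undistortPoints(np.array([[px]],float),K(ci),np.array(ci['dist'],float))[0,0]
    d=P[:3,:3]@np.array([u[0],u[1],1]); o=P[:3,3]
    return o+d*(z-o[2])/d[2]
def proj(P,ci,X):
    W=np.linalg.inv(P); r=cv2.Rodrigues(W[:3,:3])[0]
    return cv2.projectPoints(np.array([X],float).reshape(-1,1,3),r,W[:3,3],K(ci),np.array(ci['dist'],float))[0][:,0]
def snap(name,fn):
    im=viewer.camera(name); cv2.imwrite('pics/'+fn,im[:,:,::-1]); return im
E
python3 - <<'E'
from h import *
for c in ['top','side','wrist']:
    P,ci=pose(c); snap(c,c+'0.png'); print(c,P.round(1).tolist(),ci['vfov'],ci['dist'])
    for l in ['post_grip','mouth','rotator','stand','plain_pin']:
        print(l,[(np.round(d['centre'],1).tolist(),round(d['p'],2)) for d in viewer.look_for(c,l)[:3]])
print(sensors.observe())
E
```

```text
pics
top [[-0.0, -1.0, 0.2, 331.3], [-1.0, 0.0, -0.0, 57.2], [-0.0, -0.2, -1.0, 1316.5], [0.0, 0.0, 0.0, 1.0]] 43.288443922629114 [-0.1914882  0.         0.         0.         0.       ]
post_grip [([398.2, 214.3], 0.46)]
mouth [([379.2, 216.7], 0.49)]
rotator [([265.9, 213.6], 0.89)]
stand [([379.2, 218.8], 0.83)]
plain_pin [([322.7, 275.1], 0.53), ([405.8, 157.6], 0.48)]
side [[1.0, -0.1, 0.1, 507.9], [-0.1, -0.6, 0.8, -581.0], [-0.0, -0.8, -0.6, 626.5], [0.0, 0.0, 0.0, 1.0]] 55.90894863216544 [-0.08951943  0.          0.          0.          0.        ]
post_grip [([280.9, 350.2], 0.93), ([374.6, 286.5], 0.5)]
mouth [([224.7, 177.0], 0.55)]
rotator [([261.0, 216.9], 0.68)]
stand [([273.0, 349.1], 0.93)]
plain_pin [([268.8, 318.0], 0.7)]
wrist [[-0.3, -0.9, -0.3, 255.0], [-1.0, 0.3, 0.1, 574.5], [-0.0, 0.3, -1.0, 384.9], [0.0, 0.0, 0.0, 1.0]] 65.27933494985076 [-0.04161348  0.          0.          0.          0.        ]
post_grip []
mouth []
rotator []
stand []
plain_pin []
{'t': 0.9, 'q': array([ 8.78138174e+01,  2.20386891e+01,  4.55188902e-01, -2.05457185e-04,
       -6.84110579e+01, -1.48172332e+01]), 'dq': array([ 0.0581203 ,  0.06590628, -0.04752497, -0.07545139,  0.03536807,
        0.05114988]), 'joint_efforts': array([ 3.61137409e-04, -3.90454352e+01,  1.87627387e+01,  4.22424853e+00,
        1.55686308e-02, -2.35099253e-05]), 'eef_pos': array([182.73182156, 597.68450705, 244.59862284]), 'tool_rot': array([[ 9.56286938e-01, -2.92429978e-01,  2.91193917e-07],
       [-2.92429977e-01, -9.56286934e-01,  9.50361136e-05],
       [-2.75129437e-05, -9.09669479e-05, -9.99999995e-01]]), 'ft_force': array([ 0.68269423, -0.23695091,  0.72762453]), 'torque': array([0.03692595, 0.08971413, 0.03615882]), 'finger_gap': 0.9994611951069248}
```

View pics/top0.png

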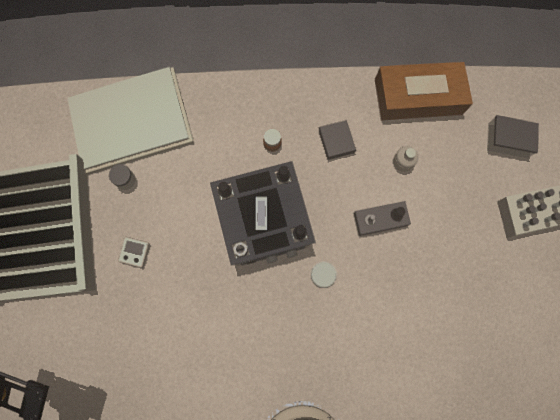

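View pics/side0.png

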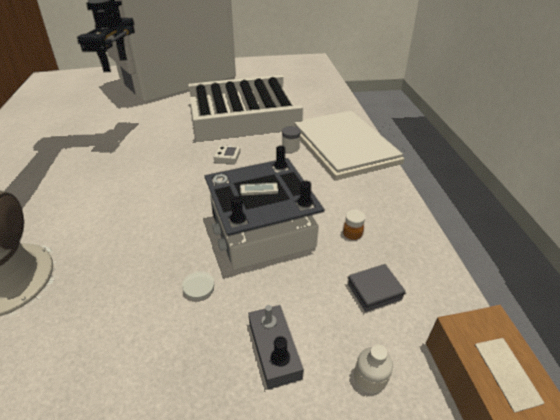

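The top view shows the spare post at about (398,213), the plain pin at (371,219) and the empty collar at (240,249). In the side view the post is at (281,350) and the empty collar at (221,181). The network's top "mouth" at (379,217) is wrong, because that's the stand.

```bash
python3 - <<'E'
from h import *
t,ct=pose('top'); s,cs=pose('side')
for n,a,b,z in [('post knobtop',(397.5,210),(281,341),84),('mouth',(240,249.5),(221,181),123),('stand',(382,218),(273,345),36),('pin',(370.5,218),(268.5,312),60)]:
    print(n,onplane(t,ct,a,z).round(1),onplane(s,cs,b,z).round(1))
for n,a in [('c1',(224,189.)),('c2',(283,174)),('c3',(300,232))]: print(n,onplane(t,ct,a,171).round(1))
im=cv2.imread('pics/top0.png'); a=cv2.resize(im[140:280,200:430],None,fx=3.4,fy=3.4,interpolation=cv2.INTER_CUBIC); cv2.imwrite('pics/topz.png',a)
im=cv2.imread('pics/side0.png'); a=cv2.resize(im[130:400,180:340],None,fx=2.2,fy=2.2,interpolation=cv2.INTER_CUBIC); cv2.imwrite('pics/sidez.png',a)
E
```

```text
post knobtop [ 554.6 -248.4   84. ] [ 554.2 -258.2   84. ]
mouth [471.3 128.3 123. ] [475.2 114.4 123. ]
stand [ 544.8 -219.4   36. ] [ 544.1 -235.3   36. ]
pin [ 542.  -185.9   60. ] [ 542.7 -186.2   60. ]
c1 [602.1 157.3 171. ]
c2 [631.2  24.6 171. ]
c3 [498.8  -6.8 171. ]
```

View pics/topz.png

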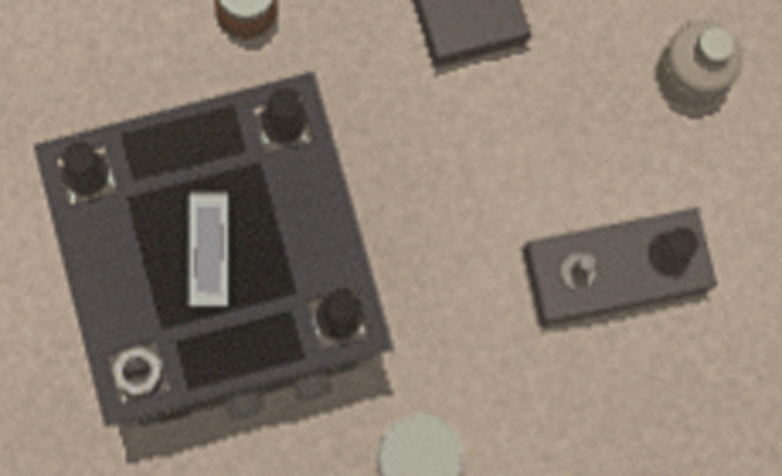

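View pics/sidez.png

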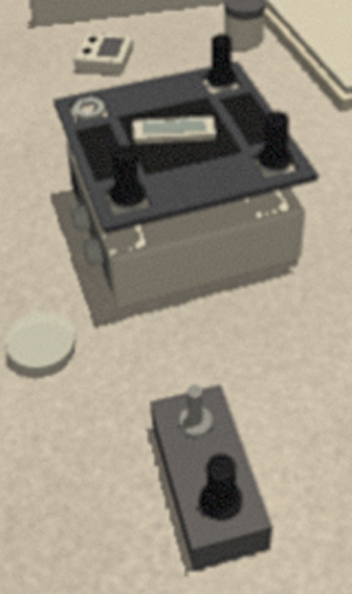

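The top view and the rotator symmetry agree: mouth about (470,127), post about (554,-250). The side view is off by about 10 mm in y, so I'll refine both with the wrist camera, going over the socket first.

```bash
python3 -m jog '[{"dx":2.4,"dy":-3.9,"yaw":-5},{"dx":2.4,"dy":-3.9,"yaw":-5},{"dx":2.4,"dy":-3.9,"yaw":-5},{"dx":2.4,"dy":-3.9,"yaw":-5},{"dx":2.4,"dy":-3.9,"yaw":-5},{"dx":2.4,"dy":-3.9,"yaw":-5},{"dx":2.4,"dy":-3.9,"yaw":-5},{"dx":2.4,"dy":-3.9,"yaw":-5},{"dx":2.4,"dy":-3.9,"yaw":-5},{"dx":2.4,"dy":-3.9,"yaw":-5},{"dx":2.4,"dy":-3.9,"yaw":-5},{"dx":2.3,"dy":-4.0,"yaw":-5},{},{}]'
python3 - <<'E'
from h import *
P,ci=pose('wrist'); im=snap('wrist','w1.png'); np.save('w1P.npy',P)
r=viewer.look_for('wrist','mouth'); print(r)
for d in r: print(onplane(P,ci,d['centre'],123))
print(sensors.observe()['ft_force'],proj(P,ci,[470,127,123]))
E
```

```text
[]
[-0.64482102  0.08714908 -0.38055534] [[ 681.30087598 -217.59789252]]validation failed for argument at $[0]...
```

View pics/w1.png

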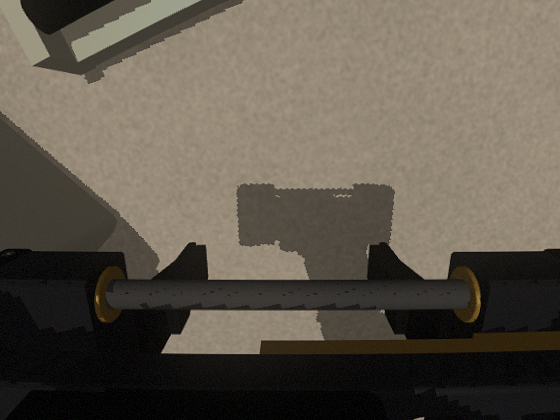

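The move was refused, most likely because a row needs all its fields. The wrist picture shows only the table at the start position.

```bash
python3 -m jog '[{"grip":100,"dx":2.4,"dy":-3.9,"dz":0,"yaw":-5},{"grip":100,"dx":2.4,"dy":-3.9,"dz":0,"yaw":-5},{"grip":100,"dx":2.4,"dy":-3.9,"dz":0,"yaw":-5},{"grip":100,"dx":2.4,"dy":-3.9,"dz":0,"yaw":-5},{"grip":100,"dx":2.4,"dy":-3.9,"dz":0,"yaw":-5},{"grip":100,"dx":2.4,"dy":-3.9,"dz":0,"yaw":-5},{"grip":100,"dx":2.4,"dy":-3.9,"dz":0,"yaw":-5},{"grip":100,"dx":2.4,"dy":-3.9,"dz":0,"yaw":-5},{"grip":100,"dx":2.4,"dy":-3.9,"dz":0,"yaw":-5},{"grip":100,"dx":2.4,"dy":-3.9,"dz":0,"yaw":-5},{"grip":100,"dx":2.4,"dy":-3.9,"dz":0,"yaw":-5},{"grip":100,"dx":2.3,"dy":-4.0,"dz":0,"yaw":-5},{"grip":100,"dx":0,"dy":0,"dz":0,"yaw":0},{"grip":100,"dx":0,"dy":0,"dz":0,"yaw":0}]' > o.txt 2>&1; tail -c 600 o.txt
python3 - <<'E'
from h import *
P,ci=pose('wrist'); im=snap('wrist','w1b.png'); np.save('w1P.npy',P)
r=viewer.look_for('wrist','mouth'); print(r)
for d in r: print(onplane(P,ci,d['centre'],123))
print(sensors.observe()['ft_force'],proj(P,ci,[470,127,123]))
E
```

```text
t: 2.75
eef_pos: [469.7, 128.6, 244.6]
tool_rot: [[0.225, -0.974, 0.0], [-0.974, -0.225, 0.0], [-0.0, -0.0, -1.0]]
ft_force: [-0.2, 0.1, -0.8]
finger_gap: 0.998
[{'centre': [282.2, 207.4], 'p': 0.6}]
[474.60512495 126.14553454 123.        ]
[-0.16077261 -0.22375654  0.49035754] [[287.38171931 209.56222447]]
```

View pics/w1b.png

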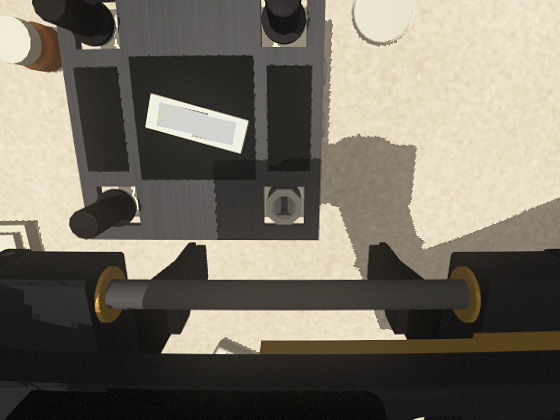

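The wrist view shows the empty collar near (284,206), directly under the tool. I'll zoom in to pin it down.

```bash
python3 - <<'E'
from h import *
P=np.load('w1P.npy'); ci=viewer.camera_info('wrist')
im=cv2.imread('pics/w1b.png'); 
a=cv2.resize(im[170:242,240:330],None,fx=8,fy=8,interpolation=cv2.INTER_CUBIC)
a=cv2.convertScaleAbs(a,alpha=1.8,beta=10)
for c in [(472.5,127),(474.5,126)]:
  for r,z,col in [(14.8,123,(0,255,0)),(9.5,123,(0,0,255))]:
    th=np.linspace(0,2*np.pi,40); X=np.c_[c[0]+r*np.cos(th),c[1]+r*np.sin(th),0*th+z]
    p=((proj(P,ci,X)-[240,170]+.5)*8).astype(int)
    if c[0]>474: col=(255,255,0)
    cv2.polylines(a,[p.reshape(-1,1,2)],True,col,1)
cv2.imwrite('pics/w1z.png',a)
E
```

```text
(no output)
```

View pics/w1z.png

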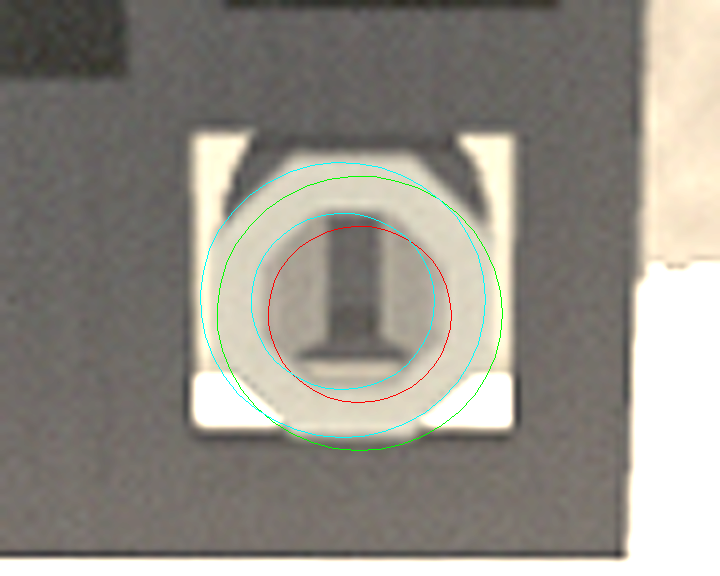

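The collar centre is at zoom (353,296), which is pixel (283.6,206.5). Next I'll go over the post and do the same there.

```bash
python3 - <<'E'
from h import *
P=np.load('w1P.npy'); ci=viewer.camera_info('wrist')
print(onplane(P,ci,(283.6,206.5),123))
E
python3 -m jog '[{"grip":100,"dx":1.2,"dy":-5.4,"dz":0,"yaw":0},{"grip":100,"dx":1.2,"dy":-5.4,"dz":0,"yaw":0},{"grip":100,"dx":1.2,"dy":-5.4,"dz":0,"yaw":0},{"grip":100,"dx":1.2,"dy":-5.4,"dz":0,"yaw":0},{"grip":100,"dx":1.2,"dy":-5.4,"dz":0,"yaw":0},{"grip":100,"dx":1.2,"dy":-5.4,"dz":-1,"yaw":0},{"grip":100,"dx":1.2,"dy":-5.4,"dz":-2,"yaw":0},{"grip":100,"dx":0,"dy":0,"dz":-2,"yaw":0},{"grip":100,"dx":0,"dy":0,"dz":0,"yaw":0},{"grip":100,"dx":0,"dy":0,"dz":0,"yaw":0}]'
python3 - <<'E'
from h import *
P,ci=pose('wrist'); im=snap('wrist','w2.png'); np.save('w2P.npy',P)
for l in ['post_grip','post_flange','stand','plain_pin']: print(l,viewer.look_for('wrist',l)[:3])
print(sensors.observe()['ft_force'],proj(P,ci,[554.5,-250,84]))
E
```

```text
[473.64496525 125.13073467 123.        ]
t: 4.1
eef_pos: [554.5, -248.4, 195.6]
tool_rot: [[0.227, -0.974, 0.001], [-0.974, -0.227, -0.001], [0.001, -0.001, -1.0]]
ft_force: [-0.4, 0.5, -0.0]
finger_gap: 1.001
post_grip [{'centre': [289.9, 194.5], 'p': 0.93}]
post_flange [{'centre': [290.7, 192.2], 'p': 0.96}]
stand [{'centre': [289.9, 220.4], 'p': 0.86}]
plain_pin [{'centre': [286.1, 262.8], 'p': 0.77}]
[-0.24807718  0.70180974 -0.35456122] [[287.94034231 213.20914764]]
```

View pics/w2.png

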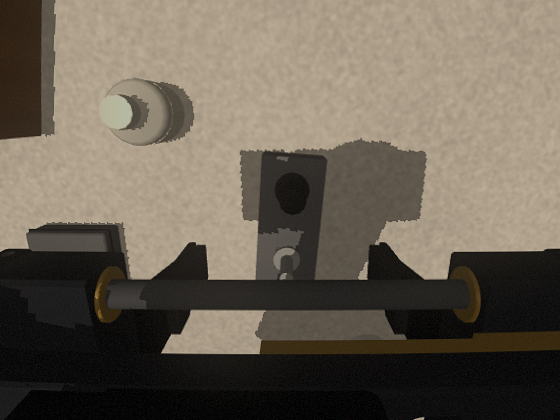

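The post is at about (291,193), and the projection of my estimate was (288,213). I'll fit a wireframe of the post.

```bash
cat > ov.py <<'E'
import sys
from h import *
png,pf,out=sys.argv[1:4]; cx,cy,tz=map(float,sys.argv[4:7]); x0,y0,w,h,s=map(int,sys.argv[7:12])
P=np.load(pf); ci=viewer.camera_info('wrist'); im=cv2.imread(png)
a=cv2.resize(im[y0:y0+h,x0:x0+w],None,fx=s,fy=s,interpolation=cv2.INTER_CUBIC)
a=cv2.convertScaleAbs(a,alpha=2.5,beta=20)
th=np.linspace(0,2*np.pi,60)
for r,z,col in [(11,tz,(0,255,0)),(16,tz-44,(0,0,255)),(16,tz-48,(0,0,255))]:
    X=np.c_[cx+r*np.cos(th),cy+r*np.sin(th),0*th+z]
    p=((proj(P,ci,X)-[x0,y0]+.5)*s).astype(int); cv2.polylines(a,[p.reshape(-1,1,2)],True,col,1)
cv2.imwrite(out,a)
E
python3 ov.py pics/w2.png w2P.npy pics/w2z.png 557 -260 84 240 140 100 75 8
```

```text
(no output)
```

View pics/w2z.png

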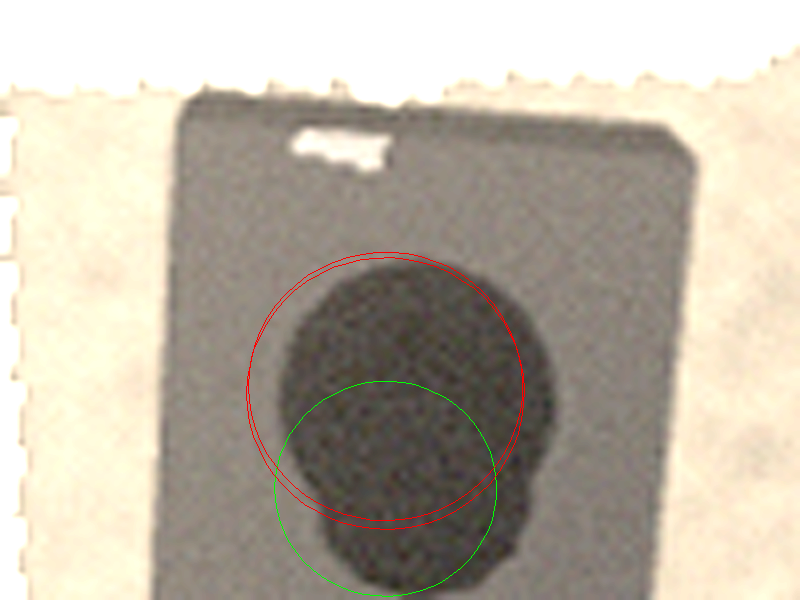

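```bash

python3 ov.py pics/w2.png w2P.npy pics/w2y.png 553 -260.2 84 240 140 100 75 8
```

```text
(no output)
```

View pics/w2y.png

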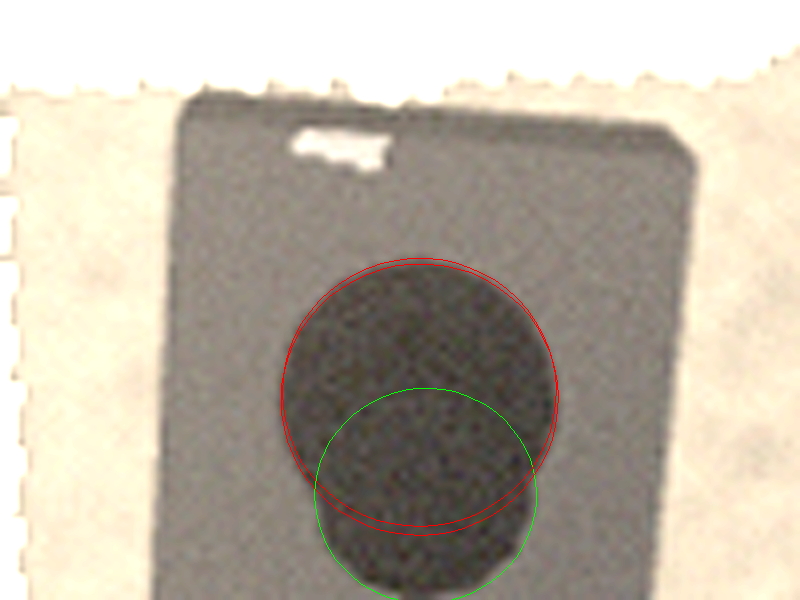

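```bash

python3 - <<'E'
from h import *
for c in ['top','side']:
  P,ci=pose(c)
  print(c,proj(P,ci,[[553,-260,84],[553,-260,38],[473.6,125.1,123]]).round(1))
  if c=='top': im=cv2.imread('pics/top0.png')[190:240,350:420]
  else: im=cv2.imread('pics/side0.png')[325:395,240:310]
  cv2.imwrite('pics/z_%s.png'%c,cv2.resize(cv2.convertScaleAbs(im,alpha=1.8,beta=20),None,fx=8,fy=8,interpolation=cv2.INTER_CUBIC))
E
```

```text
top [[402.3 210.5]
 [397.9 213.9]
 [241.4 248.4]]
side [[280.4 342.1]
 [280.3 357.3]
 [220.2 178.2]]
```

View pics/z_top.png

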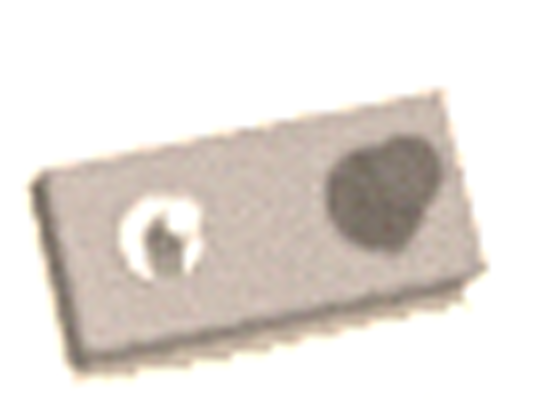

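View pics/z_side.png

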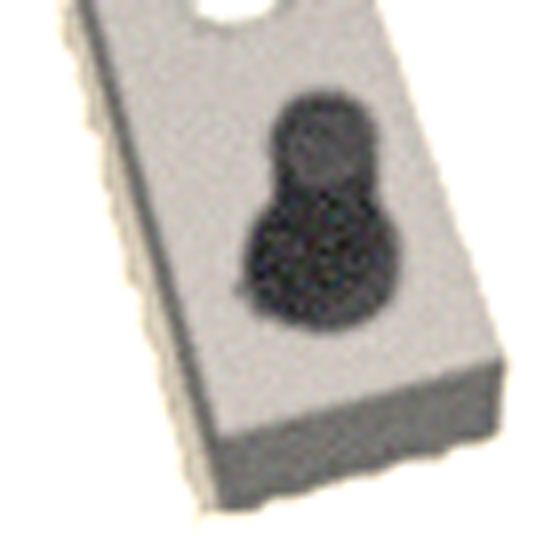

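Corrected readings: the side view agrees with the wrist fix (post (553,-260), mouth (473.6,125.1)) to within 1 px. The top camera is about 3–4 mm off in y, partly from my misreading of the knob top. I'll trust the wrist and descend partway.

```bash
python3 -m jog '[{"grip":100,"dx":-0.15,"dy":-1.15,"dz":0,"yaw":0},{"grip":100,"dx":0,"dy":0,"dz":-2.5,"yaw":0},{"grip":100,"dx":0,"dy":0,"dz":-2.5,"yaw":0},{"grip":100,"dx":0,"dy":0,"dz":-2.5,"yaw":0},{"grip":100,"dx":0,"dy":0,"dz":0,"yaw":0},{"grip":100,"dx":0,"dy":0,"dz":0,"yaw":0}]'
python3 - <<'E'
from h import *
P,ci=pose('wrist'); im=snap('wrist','w3.png'); np.save('w3P.npy',P)
print(viewer.look_for('wrist','post_grip')[:3],proj(P,ci,[553,-260,84]))
E
python3 ov.py pics/w3.png w3P.npy pics/w3z.png 553 -260 84 230 120 120 90 6
```

```text
t: 5.1
eef_pos: [552.9, -261.5, 120.6]
tool_rot: [[0.225, -0.974, 0.002], [-0.974, -0.225, -0.001], [0.001, -0.001, -1.0]]
ft_force: [-0.5, -0.4, 0.7]
finger_gap: 1.001
[{'centre': [285.9, 238.3], 'p': 0.81}] [[286.79381182 254.58805905]]
```

View pics/w3.png

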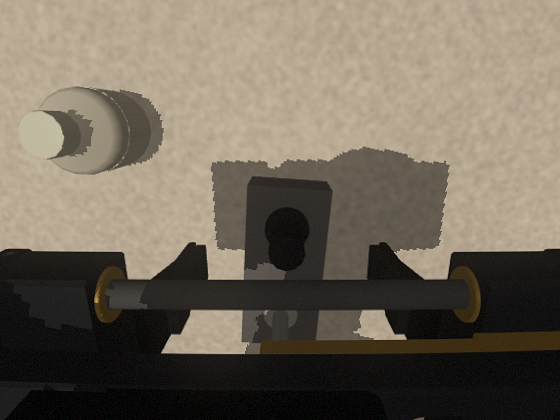

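View pics/w3z.png

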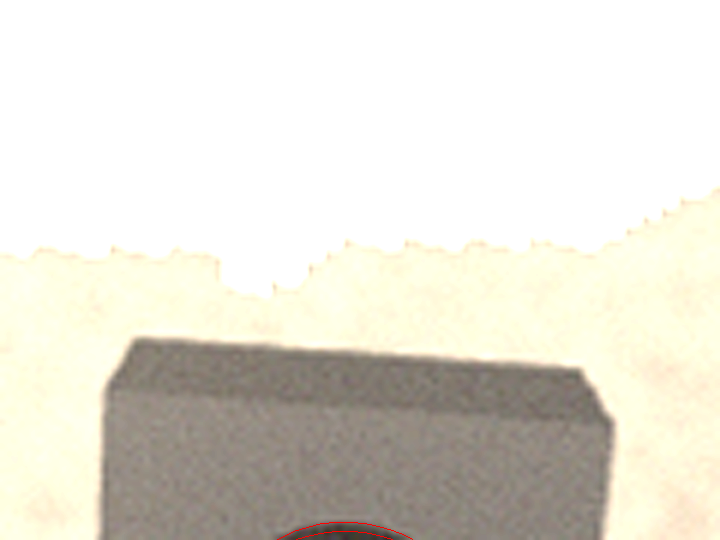

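It lines up. I'll descend to TCP z of about 69 with a small y correction, then close at 40 N.

```bash
python3 -m jog '[{"grip":100,"dx":0,"dy":0.1,"dz":-2.0,"yaw":0},{"grip":100,"dx":0,"dy":0,"dz":-2.0,"yaw":0},{"grip":100,"dx":0,"dy":0,"dz":-1.15,"yaw":0},{"grip":100,"dx":0,"dy":0,"dz":0,"yaw":0},{"grip":100,"dx":0,"dy":0,"dz":0,"yaw":0}]'
python3 - <<'E'
from h import *
snap('side','s4.png')
E
python3 -m jog '[{"grip":0,"dx":0,"dy":0,"dz":0,"yaw":0},{"grip":0,"dx":0,"dy":0,"dz":0,"yaw":0},{"grip":0,"dx":0,"dy":0,"dz":0,"yaw":0},{"grip":0,"dx":0,"dy":0,"dz":0,"yaw":0},{"grip":0,"dx":0,"dy":0,"dz":0,"yaw":0},{"grip":0,"dx":0,"dy":0,"dz":0,"yaw":0},{"grip":0,"dx":0,"dy":0,"dz":0,"yaw":0},{"grip":0,"dx":0,"dy":0,"dz":0,"yaw":0}]' 40
```

```text
t: 5.82
eef_pos: [553.0, -260.1, 69.0]
tool_rot: [[0.225, -0.974, 0.002], [-0.974, -0.225, -0.001], [0.001, -0.002, -1.0]]
ft_force: [0.1, -0.6, -0.3]
finger_gap: 1.001
t: 6.88
eef_pos: [552.3, -259.8, 68.0]
tool_rot: [[0.225, -0.974, 0.0], [-0.974, -0.225, -0.0], [0.0, -0.0, -1.0]]
ft_force: [1.0, -0.1, -0.4]
finger_gap: 0.242
```

View pics/s4.png

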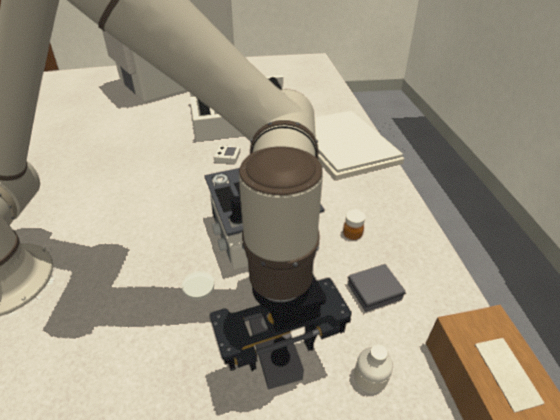

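The opening is 21 mm on the 22 mm knob, so it's held. The flange underside (z 36) is 32 mm below the TCP. I'll lift above the other posts and carry it over to the socket.

```bash
python3 -m jog '[{"grip":0,"dx":0,"dy":0,"dz":0.5,"yaw":0},{"grip":0,"dx":0,"dy":0,"dz":1,"yaw":0},{"grip":0,"dx":0,"dy":0,"dz":2,"yaw":0},{"grip":0,"dx":0,"dy":0,"dz":3,"yaw":0},{"grip":0,"dx":0,"dy":0,"dz":3,"yaw":0},{"grip":0,"dx":0,"dy":0,"dz":3,"yaw":0},{"grip":0,"dx":0,"dy":0,"dz":3,"yaw":0},{"grip":0,"dx":0,"dy":0,"dz":3,"yaw":0},{"grip":0,"dx":0,"dy":0,"dz":0.3,"yaw":0},{"grip":0,"dx":0,"dy":0,"dz":0,"yaw":0}]' 55
python3 - <<'E'
from h import *
snap('side','s5.png'); P,ci=pose('wrist'); np.save('w5P.npy',P); snap('wrist','w5.png')
E
```

```text
t: 8.12
eef_pos: [551.8, -259.6, 255.7]
tool_rot: [[0.225, -0.974, -0.0], [-0.974, -0.225, 0.001], [-0.001, 0.0, -1.0]]
ft_force: [-0.7, -0.6, -1.7]
finger_gap: 0.24
```

View pics/s5.png

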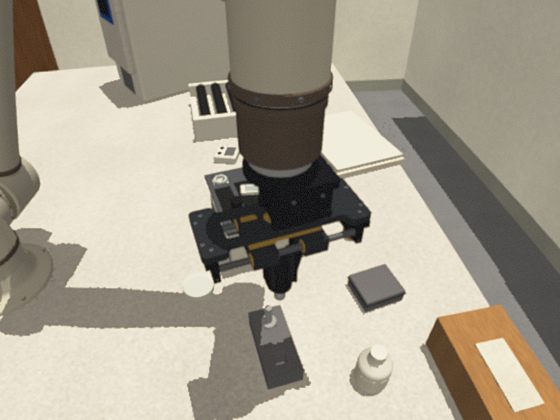

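View pics/w5.png

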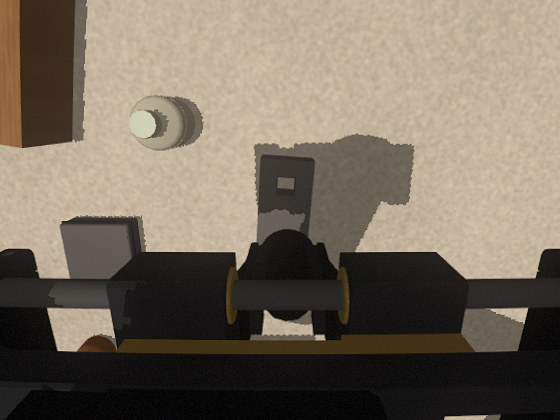

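The post is in the hand and the stand's hole is empty. Moving to the mouth.

```bash
python3 -m jog '[{"grip":0,"dx":-0.5,"dy":2.4,"dz":0,"yaw":0},{"grip":0,"dx":-0.9,"dy":4.4,"dz":0,"yaw":0},{"grip":0,"dx":-0.9,"dy":4.4,"dz":0,"yaw":0},{"grip":0,"dx":-0.9,"dy":4.4,"dz":0,"yaw":0},{"grip":0,"dx":-0.9,"dy":4.4,"dz":0,"yaw":0},{"grip":0,"dx":-0.9,"dy":4.4,"dz":0,"yaw":0},{"grip":0,"dx":-0.9,"dy":4.4,"dz":0,"yaw":0},{"grip":0,"dx":-0.9,"dy":4.4,"dz":0,"yaw":0},{"grip":0,"dx":-0.9,"dy":4.4,"dz":0,"yaw":0},{"grip":0,"dx":-0.1,"dy":0.9,"dz":0,"yaw":0},{"grip":0,"dx":0,"dy":0,"dz":-2,"yaw":0},{"grip":0,"dx":0,"dy":0,"dz":-2,"yaw":0},{"grip":0,"dx":0,"dy":0,"dz":-1.6,"yaw":0},{"grip":0,"dx":0,"dy":0,"dz":0,"yaw":0},{"grip":0,"dx":0,"dy":0,"dz":0,"yaw":0},{"grip":0,"dx":0,"dy":0,"dz":0,"yaw":0}]'
python3 - <<'E'
from h import *
snap('side','s6.png'); P,ci=pose('wrist'); np.save('w6P.npy',P); snap('wrist','w6.png')
P,ci=pose('side')
print(proj(P,ci,[[473.6,125.1,123]]))
im=cv2.imread('pics/s6.png')[100:230,150:310]
cv2.imwrite('pics/s6z.png',cv2.resize(cv2.convertScaleAbs(im,alpha=1.5,beta=20),None,fx=4.6,fy=4.6,interpolation=cv2.INTER_CUBIC))
print(sensors.observe()['eef_pos'],sensors.observe()['ft_force'])
E
```

```text
t: 10.22
eef_pos: [474.7, 125.2, 200.7]
tool_rot: [[0.225, -0.974, 0.001], [-0.974, -0.225, 0.001], [-0.0, -0.001, -1.0]]
ft_force: [-0.2, -0.2, -0.0]
finger_gap: 0.242
[[220.15115877 178.17445382]]
[474.53227776 125.2273672  200.63901254] [-0.6582155   0.43430925 -1.06502432]
```

View pics/s6z.png

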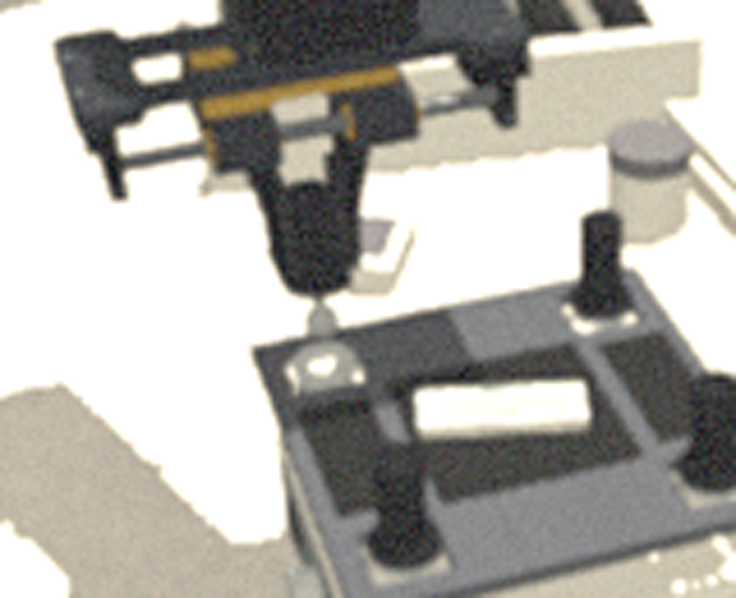

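View pics/w6.png

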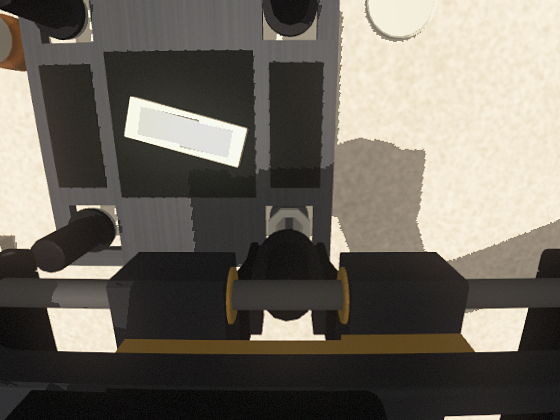

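```bash
cat > ov2.py <<'E'
from h import *
import sys
n=sys.argv[1]; tx,ty,tz=map(float,sys.argv[2:5]); mx,my=map(float,sys.argv[5:7])
th=np.linspace(0,2*np.pi,60)
def circ(x,y,r,z): return np.c_[x+r*np.cos(th),y+r*np.sin(th),0*th+z]
for c,(x0,y0,w,h,s) in {'s':(190,120,70,75,8),'w':(230,170,120,90,6)}.items():
    im=cv2.imread(f'pics/{c}{n}.png'); P,ci=pose('side' if c=='s' else 'wrist')
    if c=='w': P=np.load(f'w{n}P.npy')
    a=cv2.convertScaleAbs(cv2.resize(im[y0:y0+h,x0:x0+w],None,fx=s,fy=s,interpolation=cv2.INTER_CUBIC),alpha=2,beta=25)
    for C,col in [(circ(tx,ty,16,tz-32),(0,0,255)),(circ(tx,ty,8,tz-54),(0,160,255)),(circ(mx,my,9.5,123),(0,255,0)),(circ(mx,my,14.8,123),(0,255,0))]:
        cv2.polylines(a,[((proj(P,ci,C)-[x0,y0]+.5)*s).astype(int).reshape(-1,1,2)],True,col,1)
    cv2.imwrite(f'pics/{c}{n}{sys.argv[7]}.png',a)
E
python3 ov2.py 6 474.6 125.2 200.7 473.6 125.1 a
```

```text
(no output)
```

View pics/s6a.png

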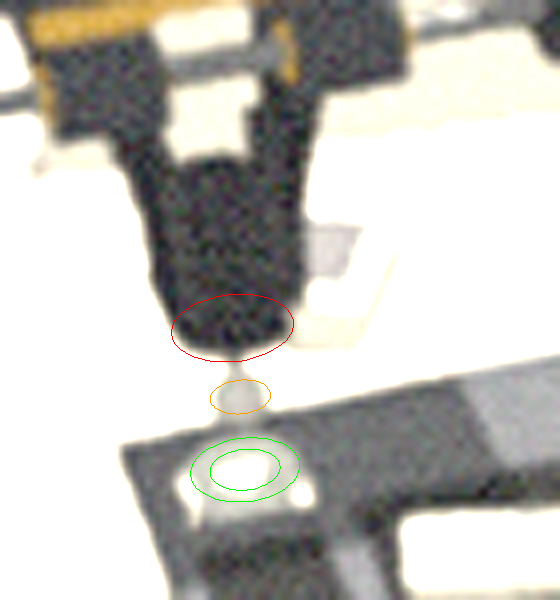

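View pics/w6a.png

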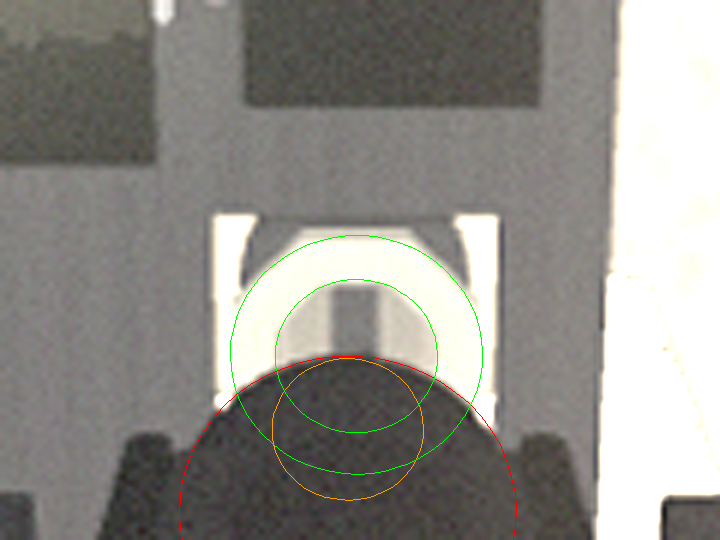

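The projected post and collar match both pictures, with about 1 mm still to correct in x. Now I'll lower it gently into the hole.

```bash
python3 -m jog '[{"grip":0,"dx":-0.1,"dy":0,"dz":-0.5,"yaw":0},{"grip":0,"dx":0,"dy":0,"dz":-0.5,"yaw":0},{"grip":0,"dx":0,"dy":0,"dz":-0.2,"yaw":0},{"grip":0,"dx":0,"dy":0,"dz":-0.2,"yaw":0},{"grip":0,"dx":0,"dy":0,"dz":-0.2,"yaw":0},{"grip":0,"dx":0,"dy":0,"dz":-0.2,"yaw":0},{"grip":0,"dx":0,"dy":0,"dz":0,"yaw":0}]'
python3 - <<'E'
from h import *
s=sensors.observe();print(s['eef_pos'],s['ft_force'],s['torque'])
snap('side','s7.png'); P,ci=pose('wrist'); np.save('w7P.npy',P); snap('wrist','w7.png')
f=[]
for _ in range(4): viewer.camera('side'); f.append(sensors.observe()['ft_force'])
print(np.round(f,1))
E
python3 ov2.py 7 473.6 125.2 182.7 473.6 125.1 a
```

```text
t: 11.2
eef_pos: [473.2, 125.1, 181.9]
tool_rot: [[0.225, -0.974, -0.0], [-0.974, -0.225, -0.0], [0.0, 0.0, -1.0]]
ft_force: [0.3, -0.4, -1.4]
finger_gap: 0.238
[473.20476019 125.11604384 181.90400701] [ 0.26789368 -0.43232346 -1.3757653 ] [ 0.07870496 -0.02228086  0.01876357]
[[ 0.5  0.  -1.3]
 [ 0.1  0.9 -1.3]
 [ 0.1  0.4  0.1]
 [-0.3  0.9 -0.9]]
```

View pics/s7a.png

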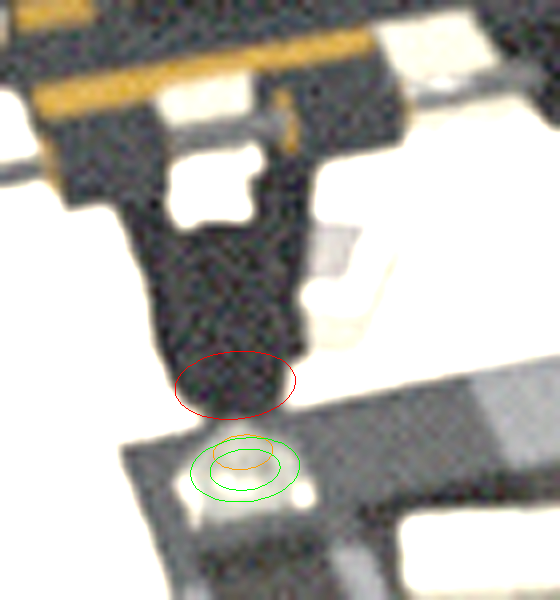

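View pics/w7a.png

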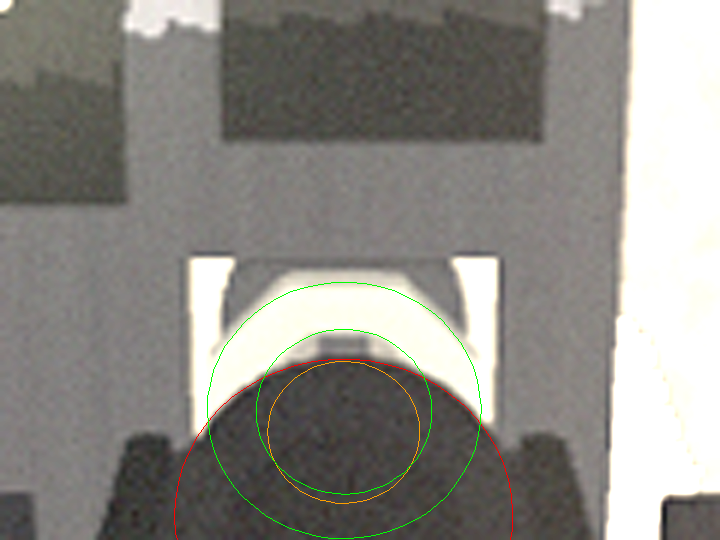

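There's no contact yet (Fz baseline about -0.9 N) and alignment is within about 1 mm. I'll continue slowly.

```bash
python3 -m jog '[{"grip":0,"dx":0.02,"dy":0,"dz":-0.1,"yaw":0},{"grip":0,"dx":0,"dy":0,"dz":-0.1,"yaw":0},{"grip":0,"dx":0,"dy":0,"dz":-0.1,"yaw":0},{"grip":0,"dx":0,"dy":0,"dz":-0.1,"yaw":0}]'
python3 -m jog '[{"grip":0,"dx":0,"dy":0,"dz":-0.1,"yaw":0},{"grip":0,"dx":0,"dy":0,"dz":-0.1,"yaw":0},{"grip":0,"dx":0,"dy":0,"dz":0,"yaw":0}]'
```

```text
t: 12.0
eef_pos: [473.4, 125.1, 177.9]
tool_rot: [[0.225, -0.974, -0.0], [-0.974, -0.225, -0.0], [0.0, 0.0, -1.0]]
ft_force: [0.1, -0.3, -1.5]
finger_gap: 0.239
t: 12.38
eef_pos: [473.4, 125.1, 176.0]
tool_rot: [[0.225, -0.974, -0.0], [-0.974, -0.225, -0.0], [0.0, 0.0, -1.0]]
ft_force: [0.2, -0.7, -0.6]
finger_gap: 0.239
```

```bash
for i in 1; do python3 -m jog '[{"grip":0,"dx":0,"dy":0,"dz":-0.1,"yaw":0},{"grip":0,"dx":0,"dy":0,"dz":-0.1,"yaw":0},{"grip":0,"dx":0,"dy":0,"dz":-0.1,"yaw":0}]'; done
python3 -m jog '[{"grip":0,"dx":0,"dy":0,"dz":-0.1,"yaw":0},{"grip":0,"dx":0,"dy":0,"dz":-0.1,"yaw":0}]'
python3 -m jog '[{"grip":0,"dx":0,"dy":0,"dz":-0.1,"yaw":0},{"grip":0,"dx":0,"dy":0,"dz":-0.1,"yaw":0}]'
```

```text
t: 12.75
eef_pos: [473.6, 125.2, 173.2]
tool_rot: [[0.225, -0.974, 0.0], [-0.974, -0.225, -0.0], [0.0, -0.0, -1.0]]
ft_force: [-0.9, 0.6, 2.2]
finger_gap: 0.238
t: 13.0
eef_pos: [473.8, 125.2, 171.8]
tool_rot: [[0.225, -0.974, 0.001], [-0.974, -0.225, 0.0], [0.0, -0.001, -1.0]]
ft_force: [-0.7, -0.5, 5.7]
finger_gap: 0.238
t: 13.25
eef_pos: [474.3, 125.4, 170.2]
tool_rot: [[0.226, -0.974, 0.002], [-0.974, -0.226, 0.0], [0.0, -0.002, -1.0]]
ft_force: [-0.1, -0.6, 7.0]
finger_gap: 0.239
```

The jaws are starting to resist at about 8 N. I'll use finer steps.

```bash
python3 -m jog '[{"grip":0,"dx":0,"dy":0,"dz":-0.05,"yaw":0},{"grip":0,"dx":0,"dy":0,"dz":-0.05,"yaw":0}]'
python3 -m jog '[{"grip":0,"dx":0,"dy":0,"dz":-0.05,"yaw":0},{"grip":0,"dx":0,"dy":0,"dz":-0.05,"yaw":0}]'
```

```text
t: 13.5
eef_pos: [474.6, 125.5, 169.5]
tool_rot: [[0.226, -0.974, 0.003], [-0.974, -0.226, 0.001], [0.0, -0.003, -1.0]]
ft_force: [-0.5, -0.4, 8.1]
finger_gap: 0.236
t: 13.75
eef_pos: [474.8, 125.6, 168.8]
tool_rot: [[0.226, -0.974, 0.004], [-0.974, -0.226, 0.001], [-0.0, -0.004, -1.0]]
ft_force: [-1.1, -1.0, 8.1]
finger_gap: 0.242
```

```bash
python3 -m jog '[{"grip":0,"dx":-0.03,"dy":0,"dz":-0.05,"yaw":0},{"grip":0,"dx":-0.03,"dy":0,"dz":-0.05,"yaw":0}]'
python3 -m jog '[{"grip":0,"dx":0,"dy":0,"dz":-0.05,"yaw":0},{"grip":0,"dx":0,"dy":0,"dz":-0.05,"yaw":0}]'
```

```text
t: 14.0
eef_pos: [474.4, 125.6, 167.9]
tool_rot: [[0.226, -0.974, 0.004], [-0.974, -0.226, 0.001], [-0.0, -0.004, -1.0]]
ft_force: [-1.4, 0.1, 8.2]
finger_gap: 0.241
t: 14.25
eef_pos: [474.5, 125.8, 167.1]
tool_rot: [[0.226, -0.974, 0.005], [-0.974, -0.226, 0.001], [-0.0, -0.005, -1.0]]
ft_force: [-1.3, -0.2, 8.7]
finger_gap: 0.241
```

```bash
python3 -m jog '[{"grip":0,"dx":-0.03,"dy":0,"dz":-0.05,"yaw":0},{"grip":0,"dx":-0.03,"dy":0,"dz":-0.05,"yaw":0}]'
python3 -m jog '[{"grip":0,"dx":0,"dy":0,"dz":-0.05,"yaw":0},{"grip":0,"dx":0,"dy":0,"dz":-0.05,"yaw":0}]'
python3 -m jog '[{"grip":0,"dx":0,"dy":0,"dz":-0.05,"yaw":0},{"grip":0,"dx":0,"dy":0,"dz":-0.05,"yaw":0}]'
```

```text
t: 14.5
eef_pos: [474.0, 125.8, 166.1]
tool_rot: [[0.226, -0.974, 0.005], [-0.974, -0.226, 0.001], [-0.0, -0.005, -1.0]]
ft_force: [-0.1, -0.0, 8.3]
finger_gap: 0.241
t: 14.75
eef_pos: [473.6, 125.7, 164.5]
tool_rot: [[0.226, -0.974, 0.004], [-0.974, -0.226, 0.001], [-0.001, -0.004, -1.0]]
ft_force: [-1.0, 0.3, 5.4]
finger_gap: 0.24
t: 15.0
eef_pos: [472.8, 125.5, 162.5]
tool_rot: [[0.225, -0.974, 0.002], [-0.974, -0.225, 0.001], [-0.0, -0.002, -1.0]]
ft_force: [0.5, 1.3, 1.8]
finger_gap: 0.24
```

The force fell from 8.3 to 1.8 N, so the ball is passing the jaws. I'll continue down to flange contact.

```bash
python3 -m jog '[{"grip":0,"dx":0.05,"dy":0,"dz":-0.1,"yaw":0},{"grip":0,"dx":0.05,"dy":0,"dz":-0.1,"yaw":0}]'
python3 -m jog '[{"grip":0,"dx":0,"dy":0,"dz":-0.1,"yaw":0},{"grip":0,"dx":0,"dy":0,"dz":-0.1,"yaw":0}]'
python3 -m jog '[{"grip":0,"dx":0,"dy":0,"dz":-0.1,"yaw":0},{"grip":0,"dx":0,"dy":0,"dz":0,"yaw":0}]'
```

```text
t: 15.25
eef_pos: [472.6, 125.0, 159.0]
tool_rot: [[0.224, -0.975, -0.002], [-0.975, -0.224, -0.0], [-0.0, 0.002, -1.0]]
ft_force: [0.0, 1.0, -3.3]
finger_gap: 0.241
t: 15.5
eef_pos: [473.0, 125.0, 157.2]
tool_rot: [[0.225, -0.974, -0.001], [-0.974, -0.225, -0.0], [0.0, 0.001, -1.0]]
ft_force: [1.9, 0.5, -4.6]
finger_gap: 0.236
t: 15.75
eef_pos: [473.3, 125.1, 156.9]
tool_rot: [[0.225, -0.974, -0.0], [-0.974, -0.225, -0.0], [0.0, 0.0, -1.0]]
ft_force: [2.5, -0.1, -5.3]
finger_gap: 0.238
```

Now Fz is about -5 N: the jaws have snapped in above the ball and are drawing the post down. I'll continue until the flange seats.

```bash
python3 -m jog '[{"grip":0,"dx":0.03,"dy":0,"dz":-0.05,"yaw":0},{"grip":0,"dx":0,"dy":0,"dz":-0.05,"yaw":0}]'
python3 -m jog '[{"grip":0,"dx":0,"dy":0,"dz":-0.05,"yaw":0},{"grip":0,"dx":0,"dy":0,"dz":-0.05,"yaw":0}]'
```

```text
t: 16.0
eef_pos: [473.4, 125.1, 156.2]
tool_rot: [[0.225, -0.974, -0.0], [-0.974, -0.225, -0.0], [0.0, 0.0, -1.0]]
ft_force: [0.4, 0.1, -1.5]
finger_gap: 0.236
t: 16.25
eef_pos: [473.7, 125.2, 155.4]
tool_rot: [[0.225, -0.974, 0.0], [-0.974, -0.225, 0.0], [0.0, -0.0, -1.0]]
ft_force: [-0.0, -0.6, -1.3]
finger_gap: 0.236
```

```bash
python3 -m jog '[{"grip":0,"dx":0,"dy":0,"dz":-0.05,"yaw":0},{"grip":0,"dx":0,"dy":0,"dz":0,"yaw":0}]'
```

```text
t: 16.5
eef_pos: [473.7, 125.2, 154.8]
tool_rot: [[0.225, -0.974, 0.0], [-0.974, -0.225, 0.0], [0.0, -0.0, -1.0]]
ft_force: [-0.8, 0.7, 0.9]
finger_gap: 0.235
```

```bash
python3 -m jog '[{"grip":0,"dx":0,"dy":0,"dz":-0.05,"yaw":0},{"grip":0,"dx":0,"dy":0,"dz":-0.05,"yaw":0},{"grip":0,"dx":0,"dy":0,"dz":0,"yaw":0}]'
python3 -m jog '[{"grip":0,"dx":0,"dy":0,"dz":-0.05,"yaw":0},{"grip":0,"dx":0,"dy":0,"dz":-0.05,"yaw":0},{"grip":0,"dx":0,"dy":0,"dz":0,"yaw":0}]'
python3 - <<'E'
from h import *
snap('side','s8.png'); P,ci=pose('wrist'); np.save('w8P.npy',P); snap('wrist','w8.png')
f=[]
for _ in range(3): viewer.camera('side'); f.append(sensors.observe()['ft_force'])
print(np.round(f,1))
E
python3 ov2.py 8 473.7 125.2 154 473.6 125.1 a
```

```text
t: 16.88
eef_pos: [473.7, 125.2, 154.0]
tool_rot: [[0.225, -0.974, 0.0], [-0.974, -0.225, -0.0], [0.0, -0.0, -1.0]]
ft_force: [-1.8, -0.2, 4.6]
finger_gap: 0.246
t: 17.25
eef_pos: [473.7, 125.2, 153.3]
tool_rot: [[0.225, -0.974, 0.001], [-0.974, -0.225, -0.0], [0.0, -0.001, -1.0]]
ft_force: [-2.1, 0.4, 7.1]
finger_gap: 0.24
[[-2.6 -0.   7.8]
 [-2.5 -0.8  8.6]
 [-3.4 -0.2  6.8]]
```

View pics/s8a.png

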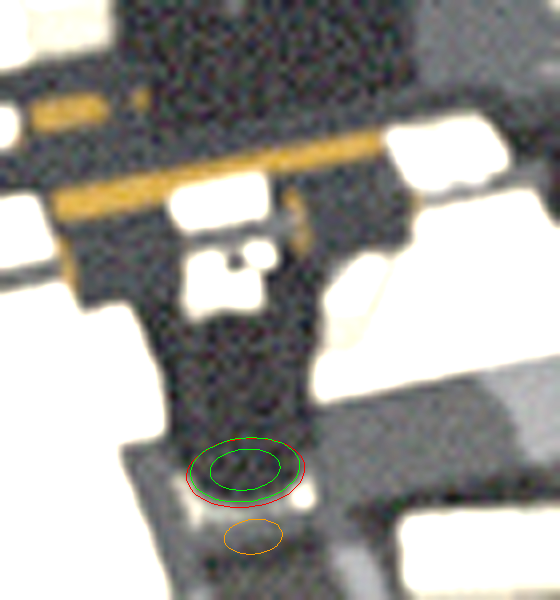

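View pics/w8a.png

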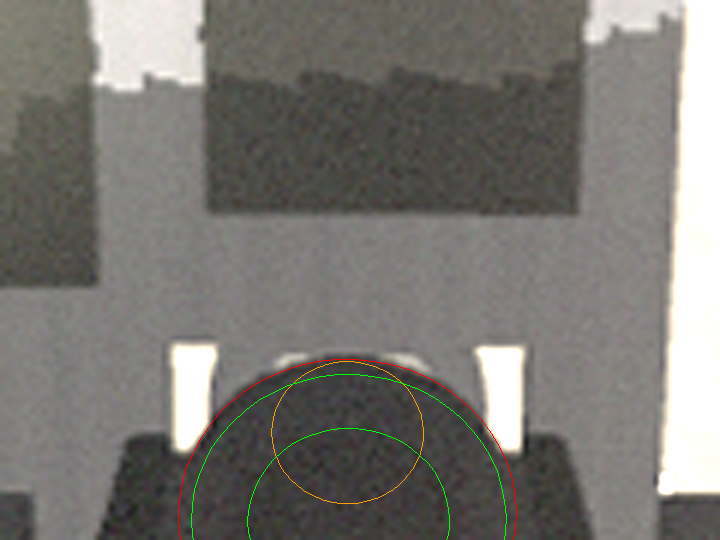

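The flange is on the collar: contact came at TCP z of about 155, as predicted. The press is about 8.5 N net, with a peak near 10 N. The earlier -5 N at z 157 also showed the jaws holding. I'll ease off to zero, then start the slow pull.

```bash
python3 -m jog '[{"grip":0,"dx":0,"dy":0,"dz":0.05,"yaw":0},{"grip":0,"dx":0,"dy":0,"dz":0.05,"yaw":0},{"grip":0,"dx":0,"dy":0,"dz":0.05,"yaw":0},{"grip":0,"dx":0,"dy":0,"dz":0.05,"yaw":0},{"grip":0,"dx":0,"dy":0,"dz":0.05,"yaw":0},{"grip":0,"dx":0,"dy":0,"dz":0.05,"yaw":0},{"grip":0,"dx":0,"dy":0,"dz":0,"yaw":0},{"grip":0,"dx":0,"dy":0,"dz":0,"yaw":0}]'
python3 - <<'E'
from h import *
f=[]
for _ in range(6): viewer.camera('side'); f.append(sensors.observe()['ft_force'])
print(np.round(f,1)[:,2],np.mean(f,0),sensors.observe()['eef_pos'])
E
```

```text
t: 18.5
eef_pos: [473.3, 125.1, 155.2]
tool_rot: [[0.225, -0.974, -0.001], [-0.974, -0.225, -0.0], [0.0, 0.001, -1.0]]
ft_force: [0.0, 0.7, -0.8]
finger_gap: 0.242
[ 0.2 -0.7  0.2 -0.2 -0.3 -1.1] [ 0.15303693  0.33107866 -0.34088448] [473.52281713 125.14726751 155.52914616]
```

```bash
python3 -m jog '[{"grip":0,"dx":0,"dy":0,"dz":0.03,"yaw":0},{"grip":0,"dx":0,"dy":0,"dz":0.03,"yaw":0},{"grip":0,"dx":0,"dy":0,"dz":0.03,"yaw":0},{"grip":0,"dx":0,"dy":0,"dz":0.03,"yaw":0},{"grip":0,"dx":0,"dy":0,"dz":0.03,"yaw":0}]'
python3 -m jog '[{"grip":0,"dx":0,"dy":0,"dz":0.02,"yaw":0},{"grip":0,"dx":0,"dy":0,"dz":0.02,"yaw":0},{"grip":0,"dx":0,"dy":0,"dz":0.02,"yaw":0},{"grip":0,"dx":0,"dy":0,"dz":0.02,"yaw":0}]'
```

```text
t: 19.42
eef_pos: [473.4, 125.1, 156.7]
tool_rot: [[0.225, -0.974, -0.0], [-0.974, -0.225, -0.0], [-0.0, 0.0, -1.0]]
ft_force: [-0.0, 0.2, -3.8]
finger_gap: 0.241
t: 19.92
eef_pos: [473.3, 125.1, 157.5]
tool_rot: [[0.225, -0.974, -0.001], [-0.974, -0.225, -0.0], [-0.0, 0.001, -1.0]]
ft_force: [1.3, 0.5, -7.5]
finger_gap: 0.239
```

```bash
python3 -m jog '[{"grip":0,"dx":0,"dy":0,"dz":0.02,"yaw":0},{"grip":0,"dx":0,"dy":0,"dz":0.02,"yaw":0},{"grip":0,"dx":0,"dy":0,"dz":0.02,"yaw":0}]'
python3 - <<'E'
from h import *
f=[]
for _ in range(2): viewer.camera('side'); f.append(sensors.observe()['ft_force'][2])
print(np.round(f,1),sensors.observe()['eef_pos'])
E
```

```text
t: 20.3
eef_pos: [473.3, 125.1, 158.1]
tool_rot: [[0.225, -0.974, -0.001], [-0.974, -0.225, -0.0], [-0.0, 0.001, -1.0]]
ft_force: [2.1, 0.7, -9.9]
finger_gap: 0.234
[-10.3  -9.9] [473.34306024 125.08887165 158.11532447]
```

```bash
python3 -m jog '[{"grip":0,"dx":0,"dy":0,"dz":0.02,"yaw":0},{"grip":0,"dx":0,"dy":0,"dz":0.02,"yaw":0},{"grip":0,"dx":0,"dy":0,"dz":0.02,"yaw":0}]'
python3 - <<'E'
from h import *
f=[]
for _ in range(3): viewer.camera('side'); f.append(sensors.observe()['ft_force'][2])
print(np.round(f,1),sensors.observe()['eef_pos'])
E
```

```text
t: 20.78
eef_pos: [473.3, 125.1, 158.7]
tool_rot: [[0.225, -0.974, -0.001], [-0.974, -0.225, -0.0], [0.0, 0.001, -1.0]]
ft_force: [2.0, 0.9, -13.4]
finger_gap: 0.24
[-13.1 -13.1 -13.1] [473.28950151 125.09028697 158.73710569]
```

ft reads about -13.1 N, which is about 12.4 N net of the post's weight. I'll hold for half a second, then ease off.

```bash
python3 -m jog '[{"grip":0,"dx":0,"dy":0,"dz":0,"yaw":0},{"grip":0,"dx":0,"dy":0,"dz":0,"yaw":0},{"grip":0,"dx":0,"dy":0,"dz":0,"yaw":0},{"grip":0,"dx":0,"dy":0,"dz":0,"yaw":0}]'
python3 -m jog '[{"grip":0,"dx":0,"dy":0,"dz":-0.03,"yaw":0},{"grip":0,"dx":0,"dy":0,"dz":-0.03,"yaw":0},{"grip":0,"dx":0,"dy":0,"dz":-0.03,"yaw":0},{"grip":0,"dx":0,"dy":0,"dz":-0.03,"yaw":0},{"grip":0,"dx":0,"dy":0,"dz":-0.03,"yaw":0},{"grip":0,"dx":0,"dy":0,"dz":-0.03,"yaw":0},{"grip":0,"dx":0,"dy":0,"dz":-0.03,"yaw":0},{"grip":0,"dx":0,"dy":0,"dz":-0.03,"yaw":0},{"grip":0,"dx":0,"dy":0,"dz":-0.03,"yaw":0},{"grip":0,"dx":0,"dy":0,"dz":-0.03,"yaw":0},{"grip":0,"dx":0,"dy":0,"dz":-0.03,"yaw":0},{"grip":0,"dx":0,"dy":0,"dz":-0.03,"yaw":0},{"grip":0,"dx":0,"dy":0,"dz":-0.03,"yaw":0},{"grip":0,"dx":0,"dy":0,"dz":-0.03,"yaw":0}]'
```

```text
t: 21.42
eef_pos: [473.3, 125.1, 158.9]
tool_rot: [[0.225, -0.974, -0.001], [-0.974, -0.225, -0.0], [0.0, 0.001, -1.0]]
ft_force: [1.2, 0.9, -13.2]
finger_gap: 0.241
t: 23.18
eef_pos: [474.3, 125.5, 155.4]
tool_rot: [[0.225, -0.974, 0.002], [-0.974, -0.225, 0.001], [-0.0, -0.002, -1.0]]
ft_force: [-0.3, -0.2, -0.1]
finger_gap: 0.238
```

The hold is done at a steady 13.1–13.4 N raw and it held. I'll press lightly to bring the flange onto the collar, relax, and release.

```bash
python3 -m jog '[{"grip":0,"dx":0,"dy":0,"dz":-0.05,"yaw":0},{"grip":0,"dx":0,"dy":0,"dz":-0.05,"yaw":0},{"grip":0,"dx":0,"dy":0,"dz":-0.03,"yaw":0},{"grip":0,"dx":0,"dy":0,"dz":0,"yaw":0},{"grip":0,"dx":0,"dy":0,"dz":0,"yaw":0}]'
python3 -m jog '[{"grip":0,"dx":0,"dy":0,"dz":0.05,"yaw":0},{"grip":0,"dx":0,"dy":0,"dz":0.03,"yaw":0},{"grip":0,"dx":0,"dy":0,"dz":0,"yaw":0},{"grip":0,"dx":0,"dy":0,"dz":0,"yaw":0}]'
```

```text
t: 23.8
eef_pos: [474.3, 125.5, 154.2]
tool_rot: [[0.225, -0.974, 0.002], [-0.974, -0.225, 0.001], [-0.0, -0.002, -1.0]]
ft_force: [-0.0, 2.1, 3.3]
finger_gap: 0.241
t: 24.3
eef_pos: [473.7, 125.3, 154.4]
tool_rot: [[0.225, -0.974, 0.0], [-0.974, -0.225, 0.0], [-0.0, -0.0, -1.0]]
ft_force: [1.3, 0.8, 2.9]
finger_gap: 0.238
```

```bash
python3 -m jog '[{"grip":0,"dx":0,"dy":0,"dz":0.02,"yaw":0},{"grip":35,"dx":0,"dy":0,"dz":0,"yaw":0},{"grip":60,"dx":0,"dy":0,"dz":0,"yaw":0},{"grip":60,"dx":0,"dy":0,"dz":0,"yaw":0},{"grip":60,"dx":0,"dy":0,"dz":0,"yaw":0},{"grip":60,"dx":0,"dy":0,"dz":0,"yaw":0},{"grip":60,"dx":0,"dy":0,"dz":0,"yaw":0}]'
python3 - <<'E'
from h import *
snap('side','s9.png'); P,ci=pose('wrist'); np.save('w9P.npy',P); snap('wrist','w9.png')
E
```

```text
t: 25.18
eef_pos: [473.5, 125.2, 154.5]
tool_rot: [[0.225, -0.974, -0.0], [-0.974, -0.225, -0.0], [-0.0, 0.0, -1.0]]
ft_force: [-0.7, 0.5, 0.8]
finger_gap: 0.594
```

View pics/w9.png

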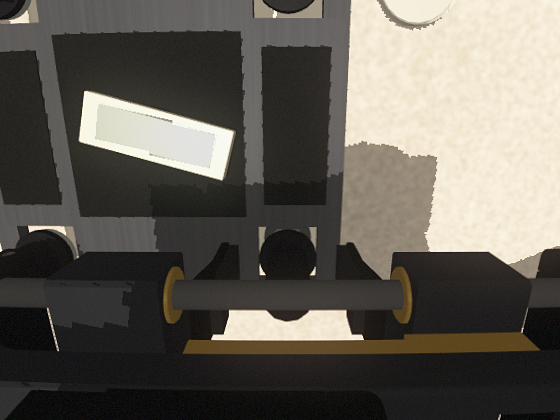

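The fingers stand clear either side of the knob, which is at about (287,260). Retreating straight up.

```bash
python3 -m jog '[{"grip":60,"dx":0,"dy":0,"dz":1,"yaw":0},{"grip":60,"dx":0,"dy":0,"dz":2,"yaw":0},{"grip":60,"dx":0,"dy":0,"dz":3,"yaw":0},{"grip":60,"dx":0,"dy":0,"dz":3,"yaw":0},{"grip":60,"dx":-0.5,"dy":2,"dz":0,"yaw":0},{"grip":60,"dx":-1,"dy":4,"dz":0,"yaw":0},{"grip":60,"dx":-1,"dy":4,"dz":0,"yaw":0},{"grip":60,"dx":0,"dy":4,"dz":0,"yaw":0},{"grip":60,"dx":0,"dy":0,"dz":0,"yaw":0},{"grip":60,"dx":0,"dy":0,"dz":0,"yaw":0}]'
python3 - <<'E'
from h import *
im=snap('side','s10.png'); P,ci=pose('side')
a=cv2.convertScaleAbs(cv2.resize(im[130:270,190:340,::-1],None,fx=5,fy=5,interpolation=cv2.INTER_CUBIC)[:600],alpha=1.7,beta=20)
th=np.linspace(0,2*np.pi,60)
for r,z in [(16,123),(16,127),(11,171)]:
    C=np.c_[473.6+r*np.cos(th),125.1+r*np.sin(th),0*th+z]
    cv2.polylines(a,[((proj(P,ci,C)-[190,130]+.5)*5).astype(int).reshape(-1,1,2)],True,(0,255,0),1)
cv2.imwrite('pics/s10z.png',a); snap('top','t10.png')
E
```

```text
t: 26.52
eef_pos: [448.4, 264.9, 244.8]
tool_rot: [[0.225, -0.974, -0.0], [-0.974, -0.225, -0.0], [0.0, 0.0, -1.0]]
ft_force: [-0.3, 0.2, 0.5]
finger_gap: 0.6
```

View pics/s10z.png

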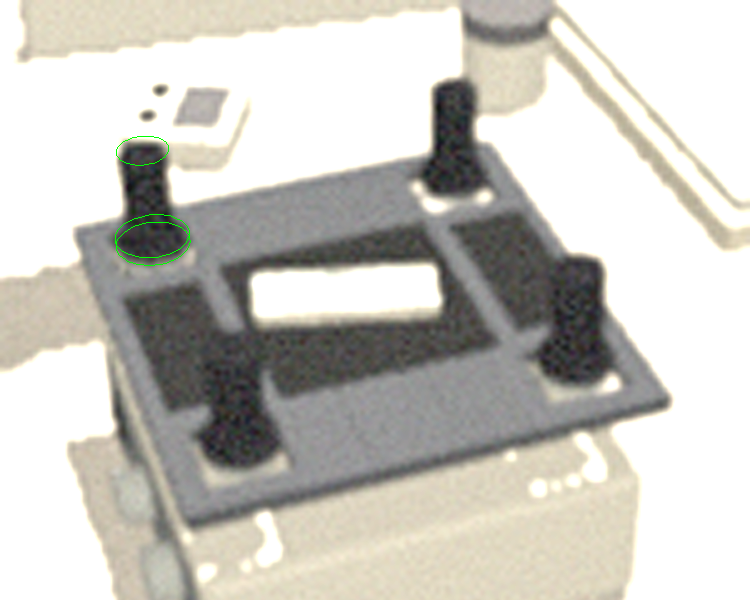

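View pics/s10.png

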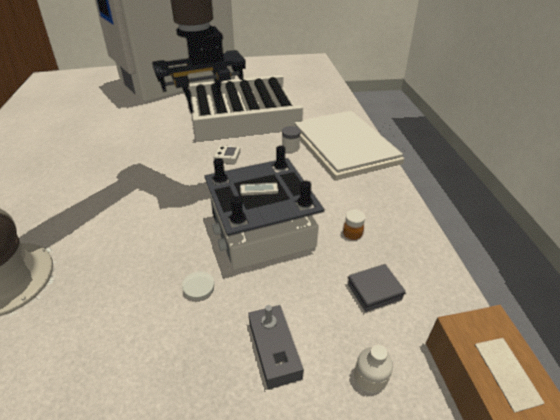

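The post stands in its corner level with the others, its outline matching the home position to within about 1 px. The carrier, pin and bystanders are undisturbed.

```bash
python3 -c "
from cell import order
print(order.sign_off())"
```

```text
the job is handed in; nothing more can be done
None
```

The spare post is pressed fully home in the empty corner socket and held under a pull of about 12 N. I let go of it and handed the job in at about 26.5 s.

- **Press:** The highest push I read was about 10 N net. The force then fell away and briefly turned into a downward pull as the jaws snapped in above the ball. The flange met the collar at the height I had predicted (TCP z of about 155 mm), and I pressed it there with about 8.5 N.
- **Pull test:** I raised the pull slowly to 13.1–13.4 N on the wrist sensor, about 12.4 N after allowing for the post's weight. I held it for roughly 0.8 s, slightly longer than asked, and the post held. I then eased off, reseated it with a push of about 4 N, and released.
- **Final look:** The side view shows the knob and flange within about 1 px of their home outline and not raised. The carrier, plain pin and bystanders look undisturbed, and the gripper is well clear.

**Disagreements and limits:**
- The top camera read about 3–4 mm off in y compared with the wrist and side cameras, so I used the wrist positions.
- The network's "mouth" in the top view was wrong (it was the stand), and I ignored it.
- The first move command was refused because its rows left out some fields. Nothing moved.
- Forces were read only between short bursts of movement, with about 0.7 N of noise. The force limits are confirmed at those readings, not continuously.

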